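# Close the spice grinder and hold its paddle at half travel

### The arm

A 6-joint arm with a two-finger parallel gripper is mounted at the origin on the work surface. World frame = base frame: x ahead of the robot, y to its left, z up, the work surface at z = 0. Lengths are in m, angles in rad, forces in N, time in s.
With the tool pointing down it reaches from about 0.325 to 0.9 m from the base axis. Payload 6.1 kg.
Tool frame: the origin (TCP) lies midway between the tips of the shut fingers; the grasp point (between the pads) lies 19 mm behind it; z points along the fingers, y is the line along which they close (so a half turn about z gives the same grasp; the last joint's range is limited). The gripper opens to 85 mm and grips with 20 to 120 N. Pads are 22 mm wide; open, the fingers measure 114 mm over their backs; the gripper's body (76 mm by 85 mm) begins 54 mm behind the grasp point. The pads swing forward as they close: fully open they stand 13 mm farther back than shut.
Start: joints at [-1.393, 0.22, 1.526, -0, 1.395, -0.126], TCP at [0.187, -0.596, 0.231] pointing down, gripper open.
Joint ranges: [-2.98, 2.98], [-0.91, 2.08], [0.09, 2.57], [-1.24, 4.39], [0.2, 2.65], [-2.68, 2.68]. Speed limits (rad/s): [2.57, 2.57, 3.01, 3.14, 3.14, 3.14].

### API

Orientations are given as [roll, pitch, yaw] about the fixed x, y, z axes, in that order (R = Rz(yaw) Ry(pitch) Rx(roll)).
In Python, from plant import manip gives the robot as it stands. Calls block until the motion is done:
- manip.movep(position, orientation): joint-space move of the TCP to a pose.
- manip.move_l(position, feed=0.15, rotation=None, max_force=None): straight line of the TCP; rotation=None keeps the orientation; feed is the mean speed in m/s. With max_force (N) it stops when the force on the tool has changed by that much, and returns True; else False.
- manip.set_joints(angles): joint-space move.
- manip.gripper_to(opening, f_grip=None): finger opening in m; f_grip is the grip in N (None keeps the last); returns when the fingers have stopped.
- manip.hold(seconds).
- manip.inverse_kinematics(position, orientation): joint angles nearest the present ones, or None.
- manip.observe(): the state.
- manip.get_image(name): name is "scene" or "top" or "wrist"; returns (picture, depth): 480x640x3 uint8, red, green, blue; 480x640 float32, m along the optical axis (not along the pixel's ray), 0 where there is no reading.
- manip.get_calibration(name): a dict with "intrinsics" (3x3 intrinsics, pixels), "world_from_camera" (4x4, takes a point from camera to world coordinates). Camera axes: x right, y down, z forward; pixel columns grow to the right and rows downward; lengths in m; the calibration is good to about 2 mm. A picture is of the moment at which its call begins: read the wrist's pose just before it. get_calibration takes no time and is no camera call; for the wrist camera it gives the pose at the moment of the call.
A pose or a line that the arm cannot do raises manip.Unreachable and nothing moves.
- manip.job_done(): hands the job in; it is judged then, once.
The state is a dict: "time_s": time; "q": joint angles; "joint_velocities": joint speeds; "joint_torque": joint torques, N m; "eef_pos": TCP position; "tcp_rot": TCP orientation; "ft_force": force on the tool from outside, world axes, zero at the start; "torque": the same for the moment, N m; "opening": finger opening in m; "grasp_force": force on a finger pad.
Only numpy, scipy, OpenCV 4.12 (cv2) and the standard library are available. Lean on these libraries where they do the work, as an engineer would, in place of code of your own. Each camera call takes 0.05 s, during which the arm holds its last target. There are 200 camera calls.

### The job

The spice grinder is loaded but open: put its own lid on the bowl, with the lid's tab down between the two ears and the lid fully home, and let go of the lid. Only then press the grinder's spring paddle down with the fingers to about half of its travel, the slow speed, never through to the bottom, and finish while still holding it there. Leave the other things on the table where they are.

Things in the scene. Friction and masses are not known exactly. Their poses are not given: they have to be found in the camera images.
- grinder: electric spice grinder, fixed to the table: low black deck 120 x 250 mm (its x by y), top of deck 55 mm above the table. Origin at the centre of the underside, z up. A round steel bowl stands on the deck at its +y end; two upright ears stand between the bowl and a grey sloping paddle at its -y end.
- bowl_rim (a point): centre of the bowl's mouth at rim height, 100 mm above the table, 60 mm to the grinder's +y from its origin; bowl 92 mm outside and 84 mm inside diameter, 45 mm deep; axes as the grinder's
- ear_gap (a point): middle of the gap between the two ears, at rim height, 64 mm to the grinder's -y from bowl_rim. The gap is 24 mm wide along the grinder's x and open at the top; the ears are 10 x 16 mm (x by y) and end 110 mm above the table
- lid: the grinder's lid, loose grey plastic, about 100 g. Origin at the centre of its underside, z up. From below: spigot 78 mm wide, 12 mm high (enters the bowl); flange 96 mm wide, 7 mm thick (rests on the rim); bar grip 14 mm (lid x) by 56 mm (lid y), 24 mm high, top 43 mm above the origin. A tab 16 mm wide, level with the flange, points to lid -y. When home its axes are parallel to the grinder's.
- lid_flange (a point): centre of the underside of the lid's flange, on the lid's axis, 12 mm above the lid's origin; coincides with bowl_rim when home
- lid_tab (a point): outer end of the lid's tab, on its lower face, 64 mm to lid -y; coincides with ear_gap when home
- paddle (a joint): hinge angle of the paddle, rad: 0 released (standing 24 degrees up), 0.40 at the bottom stop; half travel is 0.20. Its spring pushes it back up: about 3.5 N down on the lip starts it, 6.5 N holds it half-way, 9.5 N bottoms it. Paddle 50 mm wide, hinge line along the grinder's x at grinder y = -35 mm, 62 mm above the table
- paddle_lip (a point): centre of the round lip (14 mm thick, 50 mm long along grinder x) at the paddle's free end, 70 mm from the hinge line, moving with the paddle; its top is 7 mm above this point. Height above the table: 90.5 mm released, 77 mm half-way, 63.5 mm at the bottom; from released to half-way it moves 4 mm outwards, to grinder y = -103 mm
- canister_lid: lid of another container, not the grinder's: round, no tab, 88 mm across, round knob 22 mm wide on top, same grey plastic, 35 mm high over all; origin at the centre of its underside; lies on the table near the grinder lid (the two may trade places)
- mug: white mug, 80 mm across, 90 mm high, origin at the centre of its underside
- jar: closed glass jar, 72 mm across, 100 mm high, origin at the centre of its underside
- tin: closed food tin, 74 mm across, 110 mm high, origin at the centre of its underside
- ramekin: small white bowl, 76 mm across, 40 mm high, origin at the centre of its underside
- carton: cardboard carton 55 x 90 x 130 mm, standing, origin at the centre of its underside
- spoon: spoon lying on the table, 160 mm long, origin at mid-length below it

How it is judged:
On the way, in this order (a step that is already met when the one before it is completed fails the run):
1. the lid is home on the bowl, tab between the ears, and let go, with the paddle still up (horizontal distance between lid_flange and bowl_rim below 0.006 m and z of lid_flange in the frame of bowl_rim between -0.004 and 0.003 m and angle between lid's own z axis and vertical below 0.06 rad and horizontal distance between lid_tab and ear_gap below 0.01 m and contact force between each of the arm, the fingers and lid below 0.2 N and value of joint paddle below 0.06 rad), for 0.2 s.
2. the fingers hold the paddle at about half travel (value of joint paddle between 0.12 and 0.28 rad and contact force between the fingers and grinder above 2.5 N), for 0.3 s.
At the end, for the whole second after the job is handed in: Lid home, still and untouched: flange centre within 6 mm of the bowl axis and -4 to +3 mm of rim height, tilt under 0.06 rad, tab end within 10 mm of the ear gap. Paddle still at 0.12 to 0.28 rad, held by the fingers with over 2.5 N (all of step 2 and horizontal distance between lid_flange and bowl_rim below 0.006 m and z of lid_flange in the frame of bowl_rim between -0.004 and 0.003 m and angle between lid's own z axis and vertical below 0.06 rad and horizontal distance between lid_tab and ear_gap below 0.01 m and contact force between each of the arm, the fingers and lid below 0.2 N and linear speed of lid below 0.02 m/s and velocity of joint paddle between -0.05 and 0.05 rad/s); the arm keeps its last pose, push and grip.
It fails at once if the paddle is pressed before the lid is home (value of joint paddle above 0.08 rad and not (horizontal distance between lid_flange and bowl_rim below 0.006 m and z of lid_flange in the frame of bowl_rim between -0.004 and 0.003 m and angle between lid's own z axis and vertical below 0.06 rad and horizontal distance between lid_tab and ear_gap below 0.01 m)).
It fails at once if the paddle is pushed through to its bottom stop (value of joint paddle above 0.375 rad).
It fails at once if a bystander is shifted by more than 30 mm (distance of any of canister_lid, mug, jar, tin, ramekin, carton, spoon from where it was at the start of the episode above 0.03 m).
It also fails if it takes over 48 s, if anything falls off the work surface, if the arm or the gripper's body presses on something with over 40 N, if the wrist force passes 120 N, or if a joint passes its speed limit or range.

## Working session

There is one attempt and no reset: what is moved stays moved. The work goes in short steps, each a Python script; the robot and the scene stay as the last script left them, time stands still between calls to the robot, and variables do not carry over. Pictures are saved under pics/ and viewed, at most 10 in all, crops included, and the job is handed in when it is done.

```bash
mkdir -p pics; cat > h.py <<'E'
import numpy as np, cv2
from plant import manip
def cloud(name):
    c=manip.get_calibration(name); im,d=manip.get_image(name)
    K=np.array(c["intrinsics"]);T=np.array(c["world_from_camera"])
    v,u=np.mgrid[:480,:640]
    P=np.stack([(u-K[0,2])/K[0,0]*d,(v-K[1,2])/K[1,1]*d,d],-1)@T[:3,:3].T+T[:3,3]
    P[d==0]=np.nan
    return im,P
def save(n,im): cv2.imwrite(f"pics/{n}.png",cv2.cvtColor(im,cv2.COLOR_RGB2BGR))
E
python3 - <<'E'
from h import *
o=manip.observe();print(o["time_s"],o["eef_pos"],o["tcp_rot"],o["opening"])
for n in("top","scene"):
    im,P=cloud(n);save(n,im);np.save(n,P)
    print(n,np.array(manip.get_calibration(n)["world_from_camera"]).round(2).tolist())
E
```

```text
0.0 [ 0.18685634 -0.5957875   0.23018278] [-3.13966156e+00 -2.14270699e-04  3.03821264e-01] 0.0854502051922589
top [[-0.08, -0.97, 0.22, 0.35], [-1.0, 0.08, -0.02, 0.04], [-0.0, -0.22, -0.98, 1.11], [0.0, 0.0, 0.0, 1.0]]
scene [[0.68, 0.51, -0.52, 1.21], [0.73, -0.46, 0.51, -0.58], [0.02, -0.72, -0.69, 0.9], [0.0, 0.0, 0.0, 1.0]]
```

View pics/top.png

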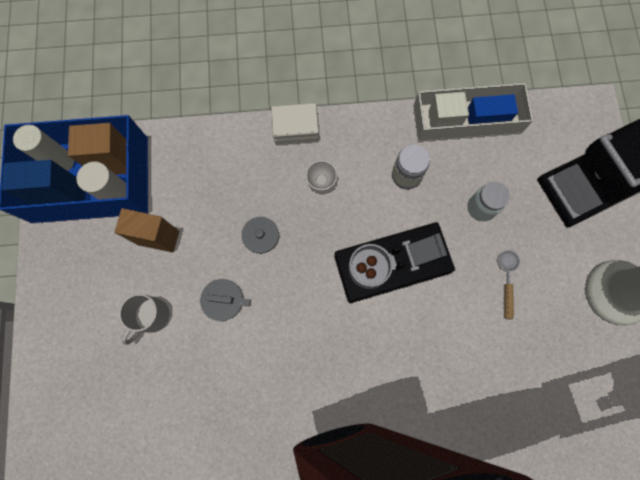

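View pics/scene.png

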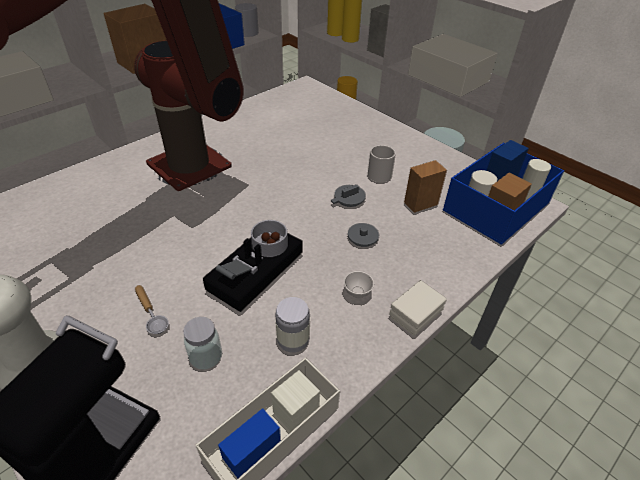

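The top view shows the lid at about (222,300) with its tab at (247,302) pointing image-right. The canister lid is at (260,235), and the grinder at (395,262) with its bowl to the left at (371,267) and its paddle at (427,248). Next I'll measure these.

```bash
cat > meas.py <<'E'
from h import *
def near(P,c,r): return P[np.hypot(P[...,0]-c[0],P[...,1]-c[1])<r]
def circ(p):
    (c,r)=cv2.minEnclosingCircle(p[:,:2].astype(np.float32)); return np.round(c,4),round(r,4)
def fit(p):
    A=np.c_[2*p[:,:2],np.ones(len(p))]; s=np.linalg.lstsq(A,(p[:,:2]**2).sum(1),rcond=None)[0]; return s[:2],np.sqrt(s[2]+s[0]**2+s[1]**2)
if __name__=="__main__":
  T=np.load("top.npy");L0=T[300,222];B0=T[267,371];print(L0,B0)
  for n in("top","scene"):
    P=np.load(n+".npy").reshape(-1,3);P=P[~np.isnan(P).any(1)]
    print(n,"table",np.median(near(P,(L0[0]+.0,L0[1]-.15),.05)[:,2]))
    q=near(P,L0,.1);f=q[(q[:,2]>.012)&(q[:,2]<.026)];g=q[(q[:,2]>.035)&(q[:,2]<.05)]
    print("flange z",np.median(f[:,2]),len(f),"grip z",np.median(g[:,2]),len(g),"grip rect",cv2.minAreaRect(g[:,:2].astype(np.float32)))
    c=np.median(f[:,:2],0)
    for _ in range(10):
        r=f[np.hypot(*(f[:,:2]-c).T)<.051]; c=np.array(cv2.minEnclosingCircle(r[:,:2].astype(np.float32))[0])
    tb=f[np.hypot(*(f[:,:2]-c).T)>.054];print("c",c,"rmax",np.hypot(*(r[:,:2]-c).T).max(),"tab",len(tb),tb.mean(0),"reach",np.hypot(*(tb[:,:2]-c).T).max(),"dir",np.arctan2(*(tb[:,:2].mean(0)-c)[::-1]))
    q=near(P,B0,.3);d=q[(q[:,2]>.049)&(q[:,2]<.059)&(np.hypot(*(q[:,:2]-B0[:2]).T)<.24)]
    m=q[(q[:,2]>.008)&(q[:,2]<.061)]
    print("deck z",np.median(d[:,2]),cv2.minAreaRect(d[:,:2].astype(np.float32)))
    rm=near(P,B0,.07);rm=rm[(rm[:,2]>.096)&(rm[:,2]<.104)]
    c,R=fit(rm); k=abs(np.hypot(*(rm[:,:2]-c).T)-.044)<.006; c,R=fit(rm[k]); print("rim",c,R,len(rm),k.sum(),np.median(rm[k,2]), circ(rm[k]))
    e=near(P,B0,.1);e=e[(e[:,2]>.104)&(e[:,2]<.116)];print("ears",len(e),e.mean(0) if len(e) else 0,cv2.minAreaRect(e[:,:2].astype(np.float32)) if len(e)>3 else 0)
E
python3 meas.py
```

```text
[0.47264567 0.26135273 0.04309674] [ 0.51631503 -0.07417219  0.05796629]
top table -9.365948402462188e-05
flange z 0.01883614062965866 1281 grip z 0.042611966301174586 166 grip rect ((0.47681352496147156, 0.2707330882549286), (0.05644147843122482, 0.0145120183005929), 79.1401138305664)
c [0.47590703 0.2667723 ] rmax 0.05085150856467678 tab 26 [0.4648724  0.21003713 0.01847911] reach 0.0620927728619084 dir -1.7628917210190151
deck z 0.05479192500978658 ((0.5962074995040894, -0.11212989687919617), (0.2629334628582001, 0.24960719048976898), 11.737346649169922)
rim [ 0.51401515 -0.06798172] 0.043766364326105714 255 244 0.09942033119609628 (array([ 0.5144, -0.0682]), 0.0463)
ears 76 [ 0.52480794 -0.12745931  0.10918864] ((0.5097402334213257, -0.08547499775886536), (0.05179973691701889, 0.11482910811901093), 15.436147689819336)
scene table 0.00010898275860560247
flange z 0.019107678091617397 436 grip z 0.04184080883419028 87 grip rect ((0.4790964126586914, 0.2693859338760376), (0.05754174664616585, 0.017642684280872345), 83.00330352783203)
c [0.48858601 0.25712976] rmax 0.05094170769474128 tab 38 [0.45588357 0.27607635 0.01849873] reach 0.06545276980139601 dir 2.6164854835233617
deck z 0.05450291053448475 ((0.5292177200317383, -0.1298467218875885), (0.12331774085760117, 0.2502293884754181), 11.885297775268555)
rim [ 0.51785728 -0.07158665] 0.04391286222149696 222 124 0.09908585669229891 (array([ 0.5176, -0.0773]), 0.0499)
ears 56 [ 0.53262705 -0.13203846  0.10874248] ((0.5377722978591919, -0.12820731103420258), (0.0564408153295517, 0.026643425226211548), 32.188011169433594)
```

```bash
python3 - <<'E'
import cv2
im=cv2.imread("pics/top.png")
a=cv2.resize(im[215:310,325:465],None,fx=4,fy=4,interpolation=cv2.INTER_CUBIC)
cv2.imwrite("pics/c1.png",a)
E
```

```text
(no output)
```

View pics/c1.png

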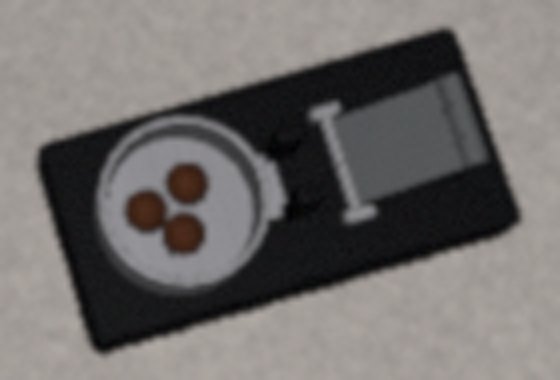

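The crop shows the bowl centred near (188,205), the ears at (285,143) and (300,205), and the paddle lip at the right end. The two cameras agree to about 3 mm. I'll refine with close wrist views.

```bash
cat > w.py <<'E'
from h import *
def go(xy,z,yaw,**k):
    manip.movep([xy[0],xy[1],z],[np.pi,0,yaw]);manip.hold(.3)
E
python3 - <<'E'
from w import *
print(np.array(manip.get_calibration("wrist")["world_from_camera"]).round(3).tolist())
for yaw in(1.378,1.378-np.pi):
  for p in((.477,.27,.05),(.516,-.07,.12)):
    print(yaw,p,manip.inverse_kinematics(p,[np.pi,0,yaw+(0 if p[1]>0 else .4)]))
E
python3 - <<'E'
from w import *
y=0.2075-np.pi/2
go((.52,-.10),.30,y)
im,P=cloud("wrist");save("wg",im);np.save("wg",P)
print(np.array(manip.get_calibration("wrist")["world_from_camera"]).round(3).tolist(),manip.observe()["time_s"])
go((.477,.27),.24,-.192-np.pi/2)
im,P=cloud("wrist");save("wl",im);np.save("wl",P);print(manip.observe()["time_s"])
cv2.imwrite("pics/w2.png",cv2.resize(np.hstack([cv2.imread("pics/wg.png"),cv2.imread("pics/wl.png")]),(800,300)))
E
```

```text
[[0.299, -0.913, -0.278, 0.256], [-0.954, -0.286, -0.086, -0.574], [-0.001, 0.291, -0.957, 0.371], [0.0, 0.0, 0.0, 1.0]]
1.378 (0.477, 0.27, 0.05) [ 3.71175920e-01  2.44505560e-01  1.86633959e+00 -4.44089210e-16
  1.03074750e+00  5.63972247e-01]
1.378 (0.516, -0.07, 0.12) [-0.28635791  0.08247691  1.90045061  0.          1.15866514 -0.49356158]
-1.7635926535897932 (0.477, 0.27, 0.05) [ 0.37117592  0.24450556  1.86633959  0.          1.0307475  -2.57762041]
-1.7635926535897932 (0.516, -0.07, 0.12) [-2.86357911e-01  8.24769075e-02  1.90045061e+00 -4.44089210e-16
  1.15866514e+00  2.64803107e+00]
[[-0.979, -0.197, -0.06, 0.534], [-0.206, 0.936, 0.284, -0.173], [0.0, 0.291, -0.957, 0.441], [0.0, 0.0, 0.0, 1.0]] 2.7667
7.3833
```

View pics/w2.png

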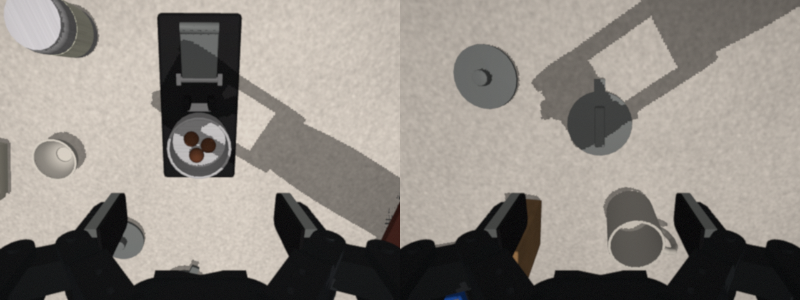

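In the left wrist view the bowl is at (200,145) with the paddle above it. In the right view the lid is at (600,122) with its tab pointing up, and the canister lid is at (486,76).

```bash
python3 - <<'E'
from meas import *
P=np.load("wl.npy").reshape(-1,3);P=P[~np.isnan(P).any(1)]
q=near(P,(.477,.27),.085);print("table",np.median(q[abs(q[:,2])<.006][:,2]))
f=q[(q[:,2]>.014)&(q[:,2]<.024)];g=q[(q[:,2]>.036)&(q[:,2]<.05)]
print("grip",np.median(g[:,2]),cv2.minAreaRect(g[:,:2].astype(np.float32)))
a=q[(q[:,2]>.014)];c=np.array([.477,.268])
for _ in range(20):
    r=f[np.hypot(*(f[:,:2]-c).T)<.050]; c=np.array(cv2.minEnclosingCircle(r[:,:2].astype(np.float32))[0])
t=f[np.hypot(*(f[:,:2]-c).T)>.053];print("flange",np.median(f[:,2]),c,np.hypot(*(r[:,:2]-c).T).max(),"tab",len(t),np.degrees(np.arctan2(*(t[:,:2].mean(0)-c)[::-1])),np.hypot(*(t[:,:2]-c).T).max())
P=np.load("wg.npy").reshape(-1,3);P=P[~np.isnan(P).any(1)]
q=near(P,(.529,-.13),.17)
m=q[(q[:,2]>.05)&(q[:,2]<.12)];print("grinder",cv2.minAreaRect(m[:,:2].astype(np.float32)))
rm=near(P,(.516,-.07),.06);rm=rm[(rm[:,2]>.097)&(rm[:,2]<.103)]
c,R=fit(rm);k=abs(np.hypot(*(rm[:,:2]-c).T)-.044)<.004;c,R=fit(rm[k]);print("rim",c,R,k.sum(),np.median(rm[k,2]),circ(rm[k]))
e=near(P,(.53,-.134),.035);e=e[(e[:,2]>.105)&(e[:,2]<.114)];print("ears",len(e),cv2.minAreaRect(e[:,:2].astype(np.float32)),np.median(e[:,2]))
l=near(P,(.55,-.23),.05);l=l[(l[:,2]>.088)];print("lip",len(l),l.mean(0),l[:,2].max())
E
```

```text
table -0.0016100745008870154
grip 0.041254061709245754 ((0.4764575660228729, 0.26824507117271423), (0.055682938545942307, 0.013940991833806038), 78.62464904785156)
flange 0.01739961825445882 [0.47581369 0.26635051] 0.049966163531201285 tab 228 -100.6529445765108 0.0631307207257087
grinder ((0.5265029072761536, -0.12942104041576385), (0.11832955479621887, 0.24722325801849365), 11.712878227233887)
rim [ 0.51444574 -0.0708027 ] 0.0436899178545572 1224 0.0982509425560183 (array([ 0.5144, -0.0706]), 0.0459)
ears 456 ((0.5273348689079285, -0.13293807208538055), (0.04299374669790268, 0.01578112319111824), 11.542861938476562) 0.10812957286437921
lip 1424 [ 0.54619435 -0.22397478  0.0935951 ] 0.09810668534248262
```

```bash
python3 - <<'E'
from w import *
from meas import *
print(manip.observe()["time_s"])
go((.4765,.268),.20,np.pi/2-.197)
im,P=cloud("wrist");save("wl2",im);P=P.reshape(-1,3);P=P[~np.isnan(P).any(1)]
q=near(P,(.477,.27),.085);print("table",np.median(q[abs(q[:,2])<.006][:,2]))
f=q[(q[:,2]>.014)&(q[:,2]<.024)];g=q[(q[:,2]>.036)&(q[:,2]<.05)]
print("grip",len(g),np.median(g[:,2]),cv2.minAreaRect(g[:,:2].astype(np.float32)),g.mean(0))
c=np.array([.477,.268])
t=f[np.hypot(*(f[:,:2]-c).T)>.053];print("tab",len(t),np.degrees(np.arctan2(*(t[:,:2].mean(0)-c)[::-1])),t.mean(0))
print(manip.observe()["time_s"])
E
```

```text
7.3833
table -0.0015192638405806258
grip 1280 0.04128462802494867 ((0.47635310888290405, 0.26870647072792053), (0.056446634232997894, 0.013613861985504627), 79.08840942382812) [0.47679682 0.2700236  0.0412515 ]
tab 231 -101.62498316197775 [0.46519282 0.21060696 0.01761584]
10.3833
```

```bash
python3 - <<'E'
from w import *
r=lambda d:[np.pi,0,np.radians(d)]
manip.gripper_to(.05,40)
manip.move_l([.4764,.2685,.06],.15,r(78.8))
print(manip.move_l([.4764,.2685,.0215],.06,max_force=8),manip.observe()["eef_pos"])
manip.gripper_to(0.0,40)
o=manip.observe();print(o["opening"],o["grasp_force"],o["eef_pos"])
manip.move_l([.4764,.2685,.20],.12)
manip.movep([.5144,-.0707,.20],r(101.65));manip.hold(.3)
o=manip.observe();print(o["opening"],o["grasp_force"],o["eef_pos"],o["tcp_rot"],o["time_s"])
im,P=cloud("wrist");save("wh",im);np.save("wh",P)
im,P=cloud("scene");save("sh",im);np.save("sh",P)
im,P=cloud("top");save("th",im);np.save("th",P)
h=cv2.imread("pics/wh.png");s=cv2.resize(cv2.imread("pics/sh.png")[120:320,150:350],(480,480))
cv2.imwrite("pics/h.png",cv2.resize(np.hstack([h,s]),(800,343)))
E
```

```text
False [0.47654913 0.26854323 0.02152026]
0.012765666562761064 39.514705538749695 [0.47694152 0.26869255 0.02209971]
0.012983035565831682 39.10133242607117 [ 0.51453322 -0.06996181  0.20001569] [ 3.14154423e+00 -5.13331526e-05  1.77532573e+00] 16.35
```

View pics/h.png

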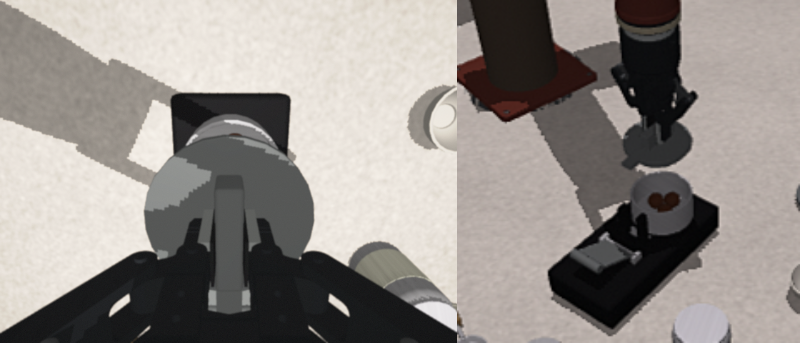

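The lid is held level, with its flange ahead of the fingers at about (230,215) and the bowl directly beneath. I'll check its pose in the hand.

```bash
python3 - <<'E'
from meas import *
P=np.load("wh.npy").reshape(-1,3);P=P[~np.isnan(P).any(1)]
q=near(P,(.5144,-.07),.07)
f=q[(q[:,2]>.187)&(q[:,2]<.203)]
A=np.c_[f[:,:2]-[.5144,-.07],np.ones(len(f))];s=np.linalg.lstsq(A,f[:,2],rcond=None)[0];r=f[:,2]-A@s
k=abs(r)<.002;s=np.linalg.lstsq(A[k],f[k,2],rcond=None)[0];print("plane",s,k.sum())
f=f[k];d=np.array([-np.sin(np.radians(11.65)),np.cos(np.radians(11.65))]);e=np.array([d[1],-d[0]])
u=(f[:,:2]-[.5144,-.0707]);b=u@d;a=u@e
m=np.hypot(a,b)
bins=np.round(np.degrees(np.arctan2(b,a))/10)
edge=np.array([u[bins==i][m[bins==i].argmax()] for i in np.unique(bins) if 10<=i*10<=170])
c,R=fit(edge);print("flange centre off along x,y grinder",c@e,c@d,R,len(edge))
g=q[(q[:,2]>.212)&(q[:,2]<.228)];uu=g[:,:2]-[.5144,-.0707]
print("grip",len(g),np.median(g[:,2]),(uu@d).max(),(uu@d).min(),cv2.minAreaRect(g[:,:2].astype(np.float32)))
h=uu[(uu@d)>.012];x=h@e;y=h@d
for lo in(.012,.018,.024):
    j=(y>=lo)&(y<lo+.006); print(lo,j.sum(),x[j].min() if j.any() else 0,x[j].max() if j.any() else 0)
E
```

```text
plane [-0.00069655 -0.00158561  0.1954003 ] 25391
flange centre off along x,y grinder -0.0013722123484356374 0.001743471758521879 0.04778922876335297 17
grip 7742 0.21933199393305108 0.030146337190422243 -0.02651614930478068 ((0.5104530453681946, -0.06899237632751465), (0.056060541421175, 0.03773258998990059), 78.92459869384766)
0.012 1323 -0.0144988577009095 0.011756022418578146
0.018 701 -0.008198453931100975 0.005510300063710432
0.024 952 -0.00833656295419707 0.005615798450723292
```

```bash
python3 - <<'E'
from meas import *
manip.move_l([.5144+.0222,-.0707-.1077,.22],.15);manip.hold(.3)
im,P=cloud("wrist");save("wr",im);print(manip.observe()["time_s"])
P=P.reshape(-1,3);P=P[~np.isnan(P).any(1)]
rm=near(P,(.515,-.07),.06);print(len(rm));rm=rm[(rm[:,2]>.096)&(rm[:,2]<.104)]
c,R=fit(rm);k=abs(np.hypot(*(rm[:,:2]-c).T)-.044)<.004;c,R=fit(rm[k]);a=np.arctan2(*(rm[k,:2]-c).T[::-1]);print("rim",c,R,k.sum(),np.median(rm[k,2]),circ(rm[k]),np.histogram(a,8)[0])
q=near(P,(.529,-.13),.19);m=q[(q[:,2]>.045)&(q[:,2]<.06)];print(cv2.minAreaRect(m[:,:2].astype(np.float32)))
E
```

```text
17.7417
21611
rim [ 0.51429394 -0.07053834] 0.0435492487554058 2370 0.09822419963842674 (array([ 0.5143, -0.0703]), 0.046) [405 365 362 382 438  98   0 320]
((0.5814500451087952, -0.10571324825286865), (0.17273710668087006, 0.2743534445762634), 87.10975646972656)
```

```bash
python3 - <<'E'
from w import *
manip.move_l([.5156,-.0716,.20],.15)
manip.move_l([.5156,-.0716,.135],.1);manip.hold(.2)
print(manip.observe()["eef_pos"],manip.observe()["ft_force"])
print(manip.move_l([.5156,-.0716,.1085],.03,max_force=6))
o=manip.observe();print(o["eef_pos"],o["ft_force"],o["time_s"],o["tcp_rot"])
E
```

```text
[ 0.51621281 -0.07178189  0.13589198] [ 1.05241063  0.04618657 -1.03875625]
True
[ 0.51522043 -0.07150958  0.11011502] [-0.26257936  0.03464085  4.07836173] 20.4083 [-3.14056922e+00 -5.22238449e-04  1.77410138e+00]
```

```bash
python3 - <<'E'
from meas import *
manip.gripper_to(.045);manip.hold(.2)
p=manip.observe()["eef_pos"]
manip.move_l([p[0],p[1],.17],.1)
manip.move_l([p[0]+.024,p[1]-.115,.26],.2);manip.hold(.3)
im,P=cloud("wrist");save("wp",im);print(manip.observe()["time_s"])
P=P.reshape(-1,3);P=P[~np.isnan(P).any(1)]
q=near(P,(.5143,-.0705),.075)
f=q[(q[:,2]>.098)&(q[:,2]<.112)];f=near(f,(.5143,-.0705),.052)
A=np.c_[f[:,:2]-[.5143,-.0705],np.ones(len(f))];s=np.linalg.lstsq(A,f[:,2],rcond=None)[0];print("plane",s,len(f))
g=q[q[:,2]>.122];print("grip",len(g),np.median(g[:,2]),cv2.minAreaRect(g[:,:2].astype(np.float32)))
im2=cv2.cvtColor(im,cv2.COLOR_RGB2BGR);cv2.imwrite("pics/p.png",im2)
E
```

```text
23.0167
plane [-1.04693190e-04 -5.84823099e-04  1.05408186e-01] 12847
grip 2130 0.12928178140917013 ((0.5138208866119385, -0.07274708896875381), (0.01403786800801754, 0.05275518074631691), 11.426640510559082)
```

View pics/p.png

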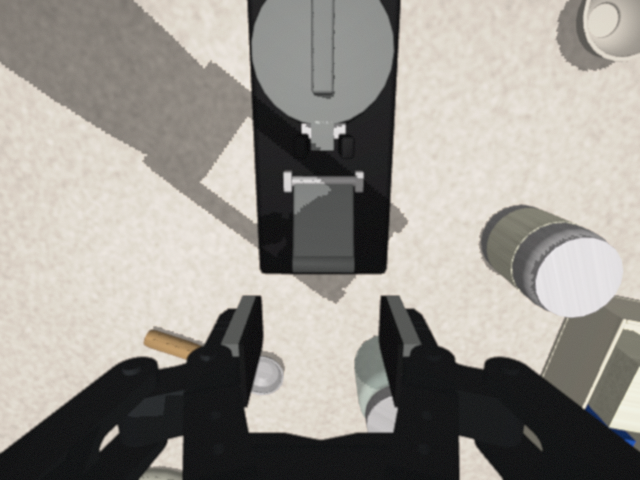

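The lid is home: flange top at 0.107 m after bias correction, level, centred within 1 mm, tab between the ears at (322,135). The paddle lip is at about (323,265). Next I'll shut the fingers and press it in steps.

```bash
python3 - <<'E'
from h import *
manip.gripper_to(0.0,30)
x,y=.5472,-.2300
manip.move_l([x,y,.13],.15);manip.hold(.3)
f0=manip.observe()["ft_force"];print(manip.observe()["eef_pos"])
manip.move_l([x,y,.102],.08);manip.hold(.2)
for z in(.0985,.095,.092,.089,.0865,.0845):
    manip.move_l([x,y,z],.03);manip.hold(.15)
    o=manip.observe();F=np.array(o["ft_force"])-f0;print(z,o["eef_pos"].round(4),F.round(2),round(o["time_s"],2))
    if F[2]>7.2: break
E
```

```text
[ 0.54755978 -0.22998786  0.13073776]
0.0985 [ 0.5472 -0.23    0.0986] [ 0.34  0.28 -0.99] 26.0
0.095 [ 0.5479 -0.2309  0.0961] [-1.   -3.8   5.29] 26.42
0.092 [ 0.5482 -0.2316  0.0935] [-0.13 -4.54  5.96] 26.82
0.089 [ 0.5485 -0.2319  0.0909] [ 0.05 -4.94  6.22] 27.22
0.0865 [ 0.5487 -0.2322  0.0886] [ 0.01 -5.4   6.51] 27.62
0.0845 [ 0.5489 -0.2324  0.0868] [ 0.26 -6.36  7.1 ] 28.02
```

```bash
python3 - <<'E'
from meas import *
O=np.array([.5264,-.1292]);d=np.array([-.2019,.9794]);e=np.array([d[1],-d[0]])
def slope(P):
    P=P.reshape(-1,3);P=P[~np.isnan(P).any(1)];u=(P[:,:2]-O)@e;v=(P[:,:2]-O)@d
    k=(abs(u)<.02)&(v>-.085)&(v<-.05)&(P[:,2]>.058)&(P[:,2]<.1)
    if k.sum()<20: return k.sum()
    s=np.polyfit(v[k],P[k,2],1);return k.sum(),s,np.degrees(np.arctan(s[0])),np.polyval(s,-.06)
print("released",slope(np.load("wg.npy")),slope(np.load("top.npy")))
for n in("wrist","top","scene"):
    im,P=cloud(n);save("e"+n,im);np.save("e"+n,P);print(n,slope(P))
print(manip.observe()["time_s"],manip.observe()["eef_pos"],manip.observe()["ft_force"])
cv2.imwrite("pics/e.png",cv2.resize(np.hstack([cv2.imread("pics/ewrist.png"),cv2.resize(cv2.imread("pics/escene.png")[170:320,180:330],(480,480))]),(800,343)))
E
```

```text
released (np.int64(2146), array([-0.44765796,  0.04805878]), np.float64(-24.11605604756382), np.float64(0.07491826204427386)) (np.int64(322), array([-0.44694642,  0.0505371 ]), np.float64(-24.082084480767755), np.float64(0.07735388388541803))
wrist (np.int64(9213), array([-0.26589362,  0.05434356]), np.float64(-14.890057350163898), np.float64(0.07029717230282702))
top (np.int64(202), array([-0.25895001,  0.05644038]), np.float64(-14.517850973263009), np.float64(0.07197738205585034))
scene (np.int64(113), array([-0.24065983,  0.05738545]), np.float64(-13.531474237266165), np.float64(0.0718250445679326))
28.1667 [ 0.54892711 -0.23235405  0.08684408] [ 0.34645475 -5.43213706  7.4310248 ]
```

View pics/e.png

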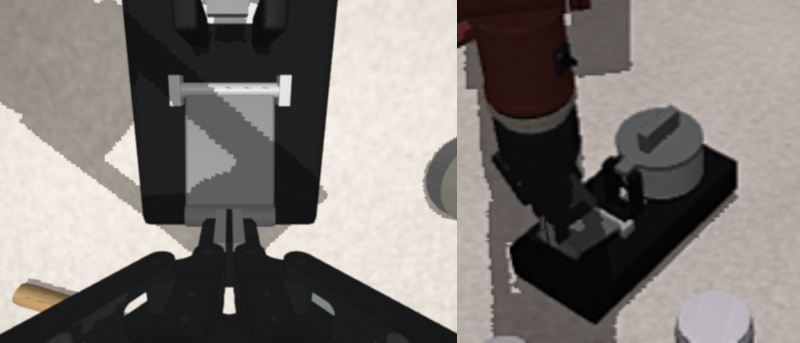

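The fingertips are on the lip at (230,215) and the lid is seated. The paddle slope gives about 0.16–0.17 rad. A small move inward and down will centre it.

```bash
python3 - <<'E'
from meas import *
O=np.array([.5264,-.1292]);d=np.array([-.2019,.9794]);e=np.array([d[1],-d[0]])
def slope(P):
    P=P.reshape(-1,3);P=P[~np.isnan(P).any(1)];u=(P[:,:2]-O)@e;v=(P[:,:2]-O)@d
    k=(abs(u)<.02)&(v>-.085)&(v<-.05)&(P[:,2]>.058)&(P[:,2]<.1)
    return (24.1+np.degrees(np.arctan(np.polyfit(v[k],P[k,2],1)[0])))*np.pi/180
p=np.array([.5472,-.2300])+.002*d
manip.move_l([*p,.0825],.02);manip.hold(.5)
for _ in range(2):
    print(slope(cloud("wrist")[1]),slope(cloud("top")[1]));o=manip.observe();print(o["eef_pos"],o["ft_force"],o["time_s"],np.abs(o["joint_velocities"]).max());manip.hold(.5)
E
```

```text
0.18638111892034534 0.19252532267451958
[ 0.54881339 -0.23045048  0.08499967] [-0.1814876  -5.16424692  8.05548322] 29.0583 0.002604064411112934
0.18668283241801178 0.17444802556842073
[ 0.54881301 -0.23044666  0.08500119] [ 0.29939118 -6.29374605  7.52622584] 29.6583 0.002374977185564691
```

The paddle is steady at about 0.19 rad with roughly 7.5 N on it, so I'm handing in.

```bash
python3 -c "
from plant import manip
print(manip.job_done())"
```

```text
the job is handed in; nothing more can be done
None
```

I put the grinder's lid home on the bowl with its tab between the ears and let go of it. The fingers were holding the paddle at about 0.19 rad (roughly half travel) with about 7.5 N when I handed the job in at about 30 s; no verdict was returned.

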